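Unclamp the curing box and hold its flap open at the index

ROBOT

A 6-joint arm with a two-finger parallel gripper is mounted at the origin on the work surface; the furniture and walls round the work are solid. World frame = base frame: x ahead of the robot, y to its left, z up, the work surface at z = 0. Lengths are in m, angles in degrees, forces in N, time in s.
With the tool pointing down it reaches from about 0.4 to 0.825 m from the base axis. Payload 7 kg.
Tool frame: the origin (TCP) lies between the finger pads, 19 mm behind the fingertips; this is the grasp point; z points along the fingers, y is the line along which they close (so a half turn about z gives the same grasp; the last joint's range is limited). The gripper opens to 88 mm and grips with 3 to 60 N. Pads are 19 mm wide; open, the fingers measure 130 mm over their backs; the gripper's body (78 mm by 193 mm) begins 47 mm behind the grasp point.
Start: joints at [-48.18, 20.546, 0.682, 0, -70.136, -16.507], TCP at [0.289, -0.61, 0.245] pointing down, gripper open.
Joint ranges: [-176.03, 176.03], [-82.01, 121.73], [-58.28, 71.71], [-173.87, 95.51], [-174.79, -0.11], [-173.66, 173.66]. Speed limits (degrees/s): [136.94, 136.94, 172.46, 180, 180, 180].

INTERFACE

Orientations are given as [roll, pitch, yaw] about the fixed x, y, z axes, in that order (R = Rz(yaw) Ry(pitch) Rx(roll)).
In Python, from plant import * gives the robot as it stands.
- The arm moves only by the shell command python3 -m handwheel 'ROWS'. ROWS is JSON, a list of rows, each a list of 7 numbers: the opening, from -1 (shut) to 1 (fully open), then the shift along the tool's x, y, z as a fraction of full scale, then the turn, a rotation vector about the tool's x, y, z as a fraction of full scale. A call has 1 to 5 rows; each row shifts and turns the commanded pose from where the row before left it, along the tool's axes as they then stand; what a row does not reach is not made up. Full scale, the value 1, is 0.025 m for a shift and 6 degrees for a turn. A row lasts 1/8 s, in which the tool goes at most 62.5 mm and 10.7 degrees, less where a joint would pass 70% of its speed; a pose out of reach is approached as far as the arm can. A call with a number of a shift or a turn outside -1 to 1 is refused whole. A call with a gripper value outside its range is refused whole. The fingers move at their own pace and stop on an object; the grip force is fixed at half the most. Time passes only in rows, so rows that do not move let the fingers close. It gives the time, the measured TCP pose, the force, the opening and the grip force at its end, in the units of the state.
- get_obs(): the state, without advancing time (a new reading comes with each control period).
- snapshot(name): name is "side" or "top" or "wrist"; returns a dict with "color" (384x512x3 uint8, red, green, blue), "fx", "fy", "cx", "cy" (pixels), "R" (3x3) and "t" (3): a world point X has camera coordinates R X + t; the wrist camera has in their place "tool_from_camera" (4x4, takes a point from camera to tool coordinates, whose origin is the TCP and whose axes are the flange's). Camera axes: x right, y down, z forward; pixel columns grow to the right and rows downward; lengths in m; the calibration is good to about 2 mm. The wrist camera is an equidistant fisheye: a pixel r from the principal point sees the ray r / f radians off the axis. A picture is of the moment at which its call begins: read the wrist's pose just before it. There is no depth.
- close_job(): hands the job in; it is judged then, once.
The state is a dict: "clock": time; "joint_pos": joint angles; "qvel": joint speeds; "tau": joint torques, N m; "tool_pos": TCP position; "orientation": TCP orientation; "force": force on the tool from outside, world axes, zero at the start; "moment": the same for the moment, N m; "opening": finger opening in m; "gripper_force": force on a finger pad.
Only numpy, scipy, OpenCV 4.12 (cv2) and the standard library are available. Lean on these libraries where they do the work, as an engineer would, in place of code of your own. Each camera call takes 0.05 s, during which the arm holds its last target. There are 200 camera calls.

TASK

I want to look in at the castings in the curing box. Slide the blue clamp jaw sideways off the flap as far as it goes, then swing the flap up by its dark bow handle until its yellow pointer is level with the red index on the quadrant, and keep holding it there: the flap falls shut by itself, so finish with the handle still in the gripper and the flap at rest at the index. Leave the red index and the little jars and vials round the box as they are.

Things in the scene. Friction and masses are not known exactly. Their poses are not given: they have to be found in the camera images.
- cure_box: Grey open-topped curing box fixed to the table, 180 (x) x 190 (y) x 80 mm high, turned about the vertical. Origin: centre of underside. Own x from its front (robot side) to its hinge side, y to its left, z up; directions in all entries are of this frame. Hinge line along y at x = +90, z = 85 mm. Two small castings lie inside.
- flap: White-framed amber flap, 178 (x) x 186 (y) x 6 mm, 0.3 to 0.65 kg. Origin: middle of the hinge line, in the flap's middle plane. Own axes are parallel to the box's when shut (front edge at own x = -180). Opens by turning about +y, front edge up, 0 to 1.35 rad; falls shut when let go. A steel tongue, own x -177 to -201, y -60 to -20, sticks out in front under the jaw's hook.
- flap_handle (a point): Middle of the round bar of the flap's dark steel bow handle: bar 12 mm thick, along own y, 78 mm free between its two posts; at own (-152, 17, 50) of the flap, so 47 mm above its upper face. The bar may turn between the finger pads, so the gripper can stay pointing down while the flap swings.
- flap_pointer (a point): Point just outside the yellow pointer tab on the flap's left edge, at own (-145, 115, 0) of the flap, in its middle plane, 145 mm from the hinge line.
- flap_hinge (a point): Middle of the hinge line (origin of the flap).
- index_mark (a point): Point on the red index's needle beside the path of the pointer, 145 mm from the hinge line and 115 mm left of the box's middle. The flap is at the mark when flap_pointer falls on this point.
- index (a joint): Angle of the red index on the aluminium quadrant at the left of the box, rad: the opening angle of the flap that is wanted, 0 = shut. The index sits stiffly and is not to be moved.
- jaw (a joint): Travel of the blue clamp jaw along the rail on the box's front, m: 0 = over the middle of the tongue, it grows as the jaw slides to the box's right (-y); end stop at 0.045; clear of the tongue from 0.034. About 1.5 N of friction, stays where it is left. While it is over the tongue its hook stops the flap from rising.
- jaw_grip (a point): Grip point on the jaw's upright fin: fin 12 mm thick along y, 22 mm along x, its top 18 mm above this point, straight free sides 30 mm below it. The point lies 126 mm above the table.
- gold_vial: Loose vial of gold powder with white cap, diameter 31, 62 high, beside the box. Origin: centre of underside.
- brown_jar: Loose small brown jar with black cap, diameter 33, 40 high, beside the box. Origin: centre of underside.
- violet_vial: Loose vial of violet powder with white cap, diameter 38, 62 high, beside the box. Origin: centre of underside.

How it is judged (in metres and radians):
On the way:
1. the clamp jaw is slid clear of the tongue, the flap still shut (value of joint jaw above 0.036 m and angle between the x axis of flap and the x axis of cure_box, either way round below 0.15 rad), for 0.1 s.
At the end, for the whole second after the job is handed in: Jaw clear of the tongue (joint above 0.036 m); flap within 0.06 rad (8 mm at the pointer) of the red index and at rest (below 0.06 rad/s), held by the gripper: fingers press on the flap with over 1 N, TCP within 50 mm of the middle of the handle bar (value of joint jaw above 0.036 m and angle between the x axis of flap_pointer and the x axis of index_mark, either way round below 0.06 rad and angular speed of flap below 0.06 rad/s and distance between the grasp point and flap_handle below 0.05 m and contact force between the fingers and flap above 1 N); the arm keeps its last pose, push and grip.
It fails at once if the red index is moved by more than 8 mm (distance of index_mark from where it was at the start of the episode above 0.008 m).
It fails at once if a jar or vial is moved by more than 20 mm or knocked over (distance of any of gold_vial, brown_jar, violet_vial from where it was at the start of the episode above 0.02 m or angle between any of gold_vial, brown_jar, violet_vial's own z axis and vertical above 0.5 rad).
It also fails if it takes over 40 s, if anything falls off the work surface, if the arm or the gripper's body presses on something with over 40 N, if the wrist force passes 120 N, or if a joint passes its speed limit or range.

## Working session

There is one attempt and no reset: what is moved stays moved. The work goes in short steps, Python scripts to look and compute and a shell command to move; the robot and the scene stay as the last step left them, time stands still between calls to the robot, and variables do not carry over. Pictures are saved under pics/ and viewed, at most 10 in all, crops included, and the job is handed in when it is done.

```bash
mkdir -p pics
python3 - <<'E'
from plant import *
import cv2
for n in ("side","top"):
    s=snapshot(n); cv2.imwrite(f"pics/{n}0.png",cv2.resize(s["color"][:,:,::-1],(800,600),interpolation=cv2.INTER_CUBIC))
    print(n,s["fx"],s["fy"],s["cx"],s["cy"],s["R"],s["t"])
print(get_obs())
E
```

```text
side 387.87008495972054 387.87008495972054 252.57462354902552 187.12344164733253 [[-0.99817706 -0.06022182  0.00398608]
 [-0.03845244  0.58366369 -0.81108452]
 [ 0.04651846 -0.80975924 -0.58491538]] [0.58998936 0.12910815 0.87561845]
top 470.22375979197903 470.22375979197903 251.0078083659858 192.30454051846667 [[ 0.02783456 -0.99942055  0.01959099]
 [-0.98937869 -0.03034153 -0.14215903]
 [ 0.14267107 -0.01542598 -0.98964994]] [-0.04269784  0.5851603   0.96390323]
{'clock': 0.1, 'joint_pos': array([-4.81810429e+01,  2.05882665e+01,  6.39479314e-01, -1.82298494e-02,
       -7.01351850e+01, -1.65062837e+01]), 'qvel': array([ 0.10502307, -0.0428143 ,  0.23921771,  0.03174172, -0.06221146,
       -0.06427635]), 'tau': array([-1.21684901e-03, -5.84163415e+01,  2.93753475e+01,  7.01552600e+00,
        1.01990064e-02, -6.95363315e-05]), 'tool_pos': array([ 0.28840507, -0.60983907,  0.24450771]), 'orientation': array([ 1.79914619e+02, -7.42863988e-03, -1.54693528e+02]), 'force': array([-0.45534782, -0.41936769, -0.52553646]), 'moment': array([-0.01517949, -0.02362655, -0.06416923]), 'gripper_force': 0.0, 'opening': 0.08755563180265255}
```

View pics/side0.png

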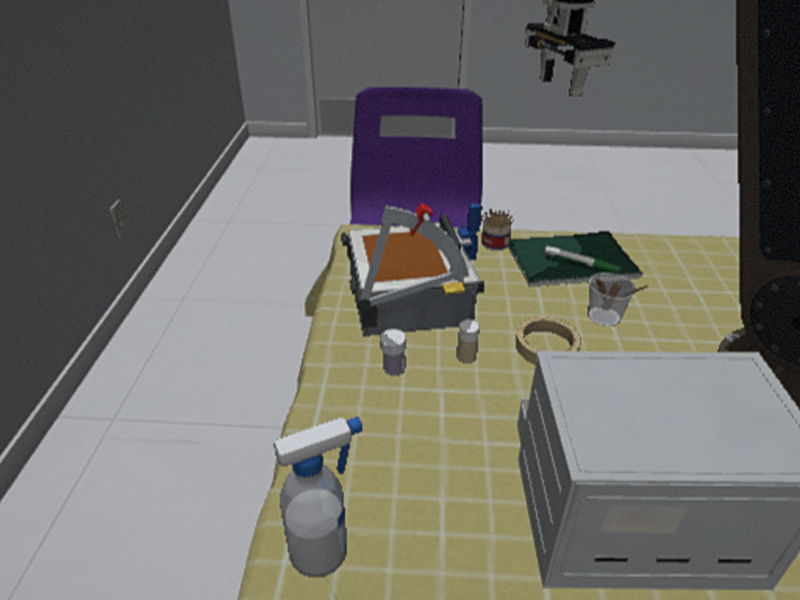

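View pics/top0.png

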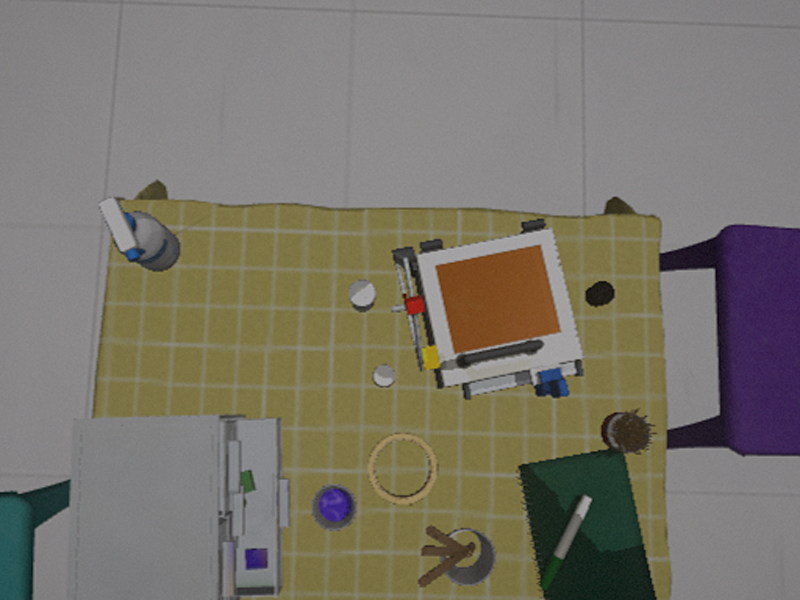

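Side view: red index at (424,212) with its needle to (413,232), yellow pointer at (453,287), blue jaw at (472,230), vials at (393,350) and (467,340). Top view: amber window at (500,298), handle bar from (460,360) to (543,346), jaw at (552,382), red at (414,305), jars at (362,294), (384,376) and (600,293).

```bash
cat > h.py <<'E'
import numpy as np, cv2
from plant import *
def ray(s,uv):
    uv=np.atleast_2d(uv).astype(float)
    d=np.c_[(uv[:,0]-s["cx"])/s["fx"],(uv[:,1]-s["cy"])/s["fy"],np.ones(len(uv))]
    R=np.array(s["R"]);t=np.array(s["t"]); return -R.T@t,d@R
def onplane(s,uv,n,c):
    o,d=ray(s,uv); n=np.array(n,float); return o+d*((c-n@o)/(d@n))[:,None]
def mask(s,lo,hi):
    h=cv2.cvtColor(s["color"],cv2.COLOR_RGB2HSV); return cv2.inRange(h,lo,hi)
def pts(m,box):
    x0,y0,x1,y1=box; v,u=np.nonzero(m); k=(u>=x0)&(u<x1)&(v>=y0)&(v<y1); return np.c_[u[k],v[k]]
E
python3 - <<'E'
from h import *
T=snapshot("top");S=snapshot("side")
k=512/800; Z=[0,0,1]
am=pts(mask(T,(5,150,90),(16,255,255)),[270,150,375,235]); 
r=cv2.minAreaRect(am.astype(np.float32)); c=onplane(T,cv2.boxPoints(r),Z,.088); print("amber",c.round(4),c.mean(0),len(am))
bar=pts(mask(T,(0,0,0),(180,255,75)),[288,216,350,236]); b=onplane(T,bar,Z,.137)
m,ev=b.mean(0)[:2],np.linalg.eigh(np.cov(b[:,:2].T))[1][:,1]; print("bar",m,ev,len(bar),b.min(0),b.max(0))
bl=pts(mask(T,(100,120,50),(125,255,255)),[330,230,375,260]); b=onplane(T,bl,Z,.12);print("blue",b.mean(0),b.min(0),b.max(0),len(bl))
for n,bx,z in(("v1",[218,172,245,202],.062),("v2",[235,228,256,252],.062),("brown",[370,175,398,200],.04)):
    msk=mask(T,(0,0,0),(180,255,60)) if n=="brown" else mask(T,(0,0,120),(180,60,255))
    p=pts(msk,bx); print(n,onplane(T,p,Z,z).mean(0),len(p))
def red(s): h=cv2.cvtColor(s["color"],cv2.COLOR_RGB2HSV); return cv2.inRange(h,(0,150,90),(4,255,255))|cv2.inRange(h,(170,150,90),(180,255,255))
for nm,s,b1,b2 in(("S",S,[255,125,285,155],[275,175,305,190]),("T",T,[250,180,280,210],[265,215,285,240])):
    for m_,bx in((red(s),b1),(mask(s,(22,170,120),(30,255,255)),b2)):
        p=pts(m_,bx); print(nm,len(p),p.mean(0),p.min(0),p.max(0))
for n,s,a in(("s",S,[210,110,320,220]),("t",T,[240,140,380,260])):
    x=s["color"][a[1]:a[3],a[0]:a[2],::-1]; f=780//x.shape[1]; f=min(f,590//x.shape[0]); cv2.imwrite(f"pics/{n}1.png",cv2.resize(x,None,fx=f,fy=f,interpolation=cv2.INTER_NEAREST))
E
```

```text
amber [[ 0.628  -0.081   0.088 ]
 [ 0.6616 -0.2203  0.088 ]
 [ 0.5465 -0.2435  0.088 ]
 [ 0.5143 -0.1063  0.088 ]] [ 0.58760649 -0.16274857  0.088     ] 3857
bar [ 0.51197428 -0.15645051] [-0.22996205  0.9731996 ] 364 [ 0.49258155 -0.20863942  0.137     ] [ 0.52806712 -0.10466736  0.137     ]
blue [ 0.48008815 -0.22783589  0.12      ] [ 0.46341933 -0.24555475  0.12      ] [ 0.49508052 -0.20842062  0.12      ] 182
v1 [0.5942352 0.0152514 0.062    ] 239
v2 [ 0.48231212 -0.01689997  0.062     ] 156
brown [ 0.60543611 -0.31144696  0.04      ] 220
S 59 [269.71186441 135.57627119] [263 130] [276 149]
S 5 [289.4 183. ] [284 181] [294 186]
T 119 [265.30252101 194.80672269] [259 189] [271 200]
T 134 [275.32835821 228.73880597] [270 221] [281 236]
```

View pics/s1.png

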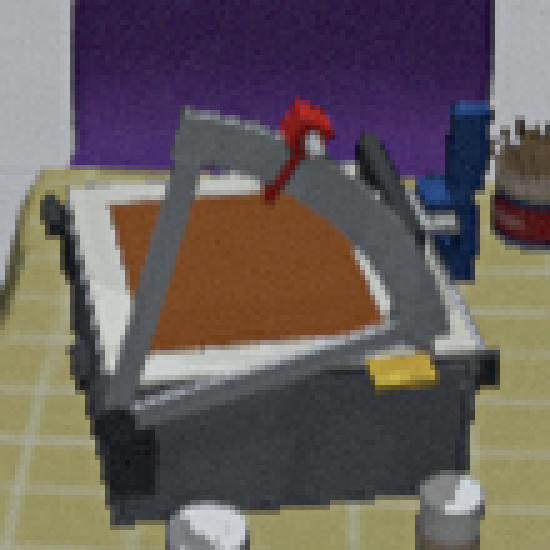

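View pics/t1.png

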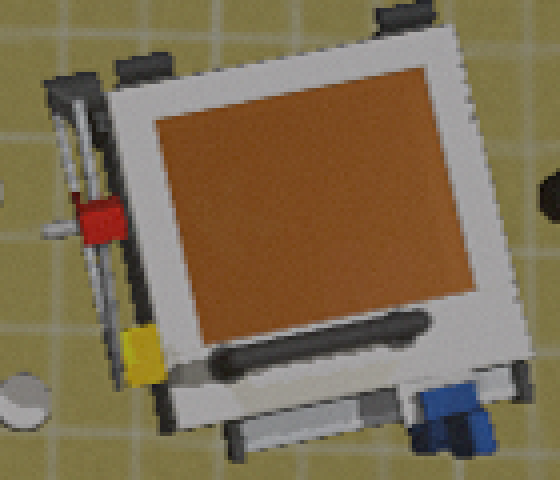

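Side crop: red knob at (305,118), needle down to (270,195); yellow pointer at (402,370). Top crop: bar from (222,360) to (420,322), jaw at (455,420), red at (102,222) and yellow at (145,352).

Run:
```python
from h import *
S=snapshot("side");T=snapshot("top")
yaw=np.radians(13.4);u=np.array([np.cos(yaw),np.sin(yaw),0]);v=np.array([-u[1],u[0],0])
H=np.array([.6638,-.1378,.085])
print("yaw",13.4)
def pol(uv,y):
    P=onplane(S,uv,v,v@H+y)-H; a=P@u; return np.c_[np.hypot(a,P[:,2]),np.degrees(np.arctan2(P[:,2],-a))].round(3)
C=lambda x,y:[210+x/5-.4,110+y/5-.4]
for y in(.105,.115,.125): 
  print(y,"needle",pol([C(270,195),C(285,172),C(298,150),C(305,125),C(305,105)],y).tolist()," yellow corners",pol([C(370,370),C(402,372),C(438,372),C(380,389)],y).tolist())
  print(" quad corner",pol([C(120,405)],y).tolist())
# top: yellow & knob in box frame at given z
D=lambda x,y:[240+x/4-.4,140+y/4-.4]
for n,p,z in(("yellow",D(145,354),.088),("knobtop",D(102,222),.22),("needletip",D(75,198),.19),("fin",D(463,440),.144),("fin",D(448,400),.144),("hingeL",D(145,68),.085),("hingeR",D(404,15),.085),("fl FL",D(177,430),.085),("fl FR",D(530,358),.085),("fl BL",D(108,95),.088),("fl BR",D(455,27),.088)):
    P=onplane(T,p,[0,0,1],z)[0]; print(n,P.round(4),((P-H)@u).round(4),((P-H)@v).round(4))
```

```text
yaw 13.4
0.105 needle [[0.132, 57.833], [0.144, 57.974], [0.155, 58.279], [0.167, 59.606], [0.175, 61.247]]  yellow corners [[0.12, 6.637], [0.135, 4.637], [0.152, 3.335], [0.124, 1.107]]
 quad corner [[0.009, 71.165]]
0.115 needle [[0.135, 59.926], [0.148, 59.889], [0.159, 60.047], [0.17, 61.211], [0.178, 62.725]]  yellow corners [[0.118, 10.318], [0.133, 7.909], [0.149, 6.236], [0.122, 4.646]]
 quad corner [[0.016, 84.07]]
0.125 needle [[0.14, 61.897], [0.152, 61.705], [0.163, 61.734], [0.174, 62.748], [0.182, 64.143]]  yellow corners [[0.117, 14.091], [0.131, 11.281], [0.147, 9.233], [0.12, 8.319]]
 quad corner [[0.023, 88.878]]
yellow [ 0.508  -0.0771  0.088 ] -0.1375 0.0952
knobtop [ 0.5563 -0.0477  0.22  ] -0.0837 0.1126
needletip [ 0.5712 -0.0365  0.19  ] -0.0666 0.12
fin [ 0.4678 -0.2248  0.144 ] -0.2108 -0.0392
fin [ 0.4865 -0.2177  0.144 ] -0.191 -0.0367
hingeL [ 0.6563 -0.0743  0.085 ] 0.0074 0.0635
hingeR [ 0.6889 -0.2089  0.085 ] 0.0079 -0.075
fl FL [ 0.4704 -0.0942  0.085 ] -0.178 0.0872
fl FR [ 0.5119 -0.2734  0.085 ] -0.1792 -0.0967
fl BL [ 0.6408 -0.0553  0.088 ] -0.0032 0.0856
fl BR [ 0.6826 -0.2349  0.088 ] -0.0042 -0.0988
```

```bash
python3 -m handwheel '[[1,0,0,0,0,0,1],[1,0,0,0,0,0,0.98],[1,-0.76,0.94,0,0,0,0],[1,-0.76,0.94,0,0,0,0],[1,-0.76,0.94,0,0,0,0]]'
python3 -m handwheel '[[1,-0.76,0.94,0,0,0,0],[1,-0.76,0.94,0,0,0,0],[1,-0.76,0.94,0,0,0,0],[1,-0.76,0.94,0,0,0,0],[1,-0.76,0.94,0,0,0,0]]'
python3 -m handwheel '[[1,-0.76,0.94,0,0,0,0],[1,-0.76,0.94,0,0,0,0],[1,-0.76,0.94,0,0,0,0],[1,-0.76,0.94,0,0,0,0],[1,-0.76,0.94,0,0,0,0]]'
python3 -m handwheel '[[1,-0.76,0.9,0,0,0,0],[1,0,0,0,0,0,0],[1,0,0,0,0,0,0]]'
cat >> h.py <<'E'
from scipy.spatial.transform import Rotation as Ro
Y=np.radians(13.4);U=np.array([np.cos(Y),np.sin(Y),0]);V=np.array([-U[1],U[0],0]);H=np.array([.6651,-.1432,.085])
def wshot():
    o=get_obs(); s=snapshot("wrist"); s["Rt"]=Ro.from_euler("xyz",o["orientation"],degrees=True).as_matrix(); s["p"]=np.array(o["tool_pos"]); return s
def wray(s,uv):
    uv=np.atleast_2d(uv).astype(float); d=uv-[s["cx"],s["cy"]]; r=np.linalg.norm(d,axis=1)+1e-9; th=r/s["fx"]
    c=np.c_[d/r[:,None]*np.sin(th)[:,None],np.cos(th)]; M=np.array(s["tool_from_camera"])
    return s["p"]+s["Rt"]@M[:3,3], c@(s["Rt"]@M[:3,:3]).T
def wz(s,uv,z):
    o,d=wray(s,uv); return o+d*((z-o[2])/d[:,2])[:,None]
def bf(P): P=np.atleast_2d(P)-H; return np.c_[P@U,P@V,P[:,2]].round(4)
E
python3 - <<'E'
from h import *
s=wshot(); print(s["p"],get_obs()["orientation"],bf(s["p"]),s["fx"],s["cx"],s["cy"])
cv2.imwrite("pics/w1.png",cv2.resize(s["color"][:,:,::-1],(800,600),interpolation=cv2.INTER_CUBIC))
p=pts(mask(s,(100,120,50),(125,255,255)),[0,0,512,384]); print(len(p),p.mean(0),p.min(0),p.max(0));
E
```

```text
clock: 0.92
tool_pos: [0.3279, -0.5275, 0.2452]
orientation: [180.0, 0.0, -166.6]
force: [-0.5, 0.2, 0.4]
opening: 0.0875
gripper_force: 0.0
clock: 1.55
tool_pos: [0.3931, -0.3911, 0.2454]
orientation: [-180.0, 0.0, -166.6]
force: [0.0, 0.1, -0.5]
opening: 0.0877
gripper_force: 0.0
clock: 2.17
tool_pos: [0.4582, -0.2547, 0.2455]
orientation: [-180.0, 0.0, -166.6]
force: [-0.1, 0.1, 1.0]
opening: 0.0876
gripper_force: 0.0
clock: 2.55
tool_pos: [0.471, -0.2294, 0.2454]
orientation: [-180.0, -0.0, -166.5]
force: [0.1, 0.4, 0.7]
opening: 0.088
gripper_force: 0.0
[ 0.47099618 -0.22940652  0.24539829] [-1.79998784e+02 -5.75008042e-03 -1.66573854e+02] [[-0.2088 -0.0389  0.1604]] 297.3186396354542 255.6697389193661 191.81423805667742
229 [267.76855895 205.39737991] [235 113] [511 359]
```

View pics/w1.png

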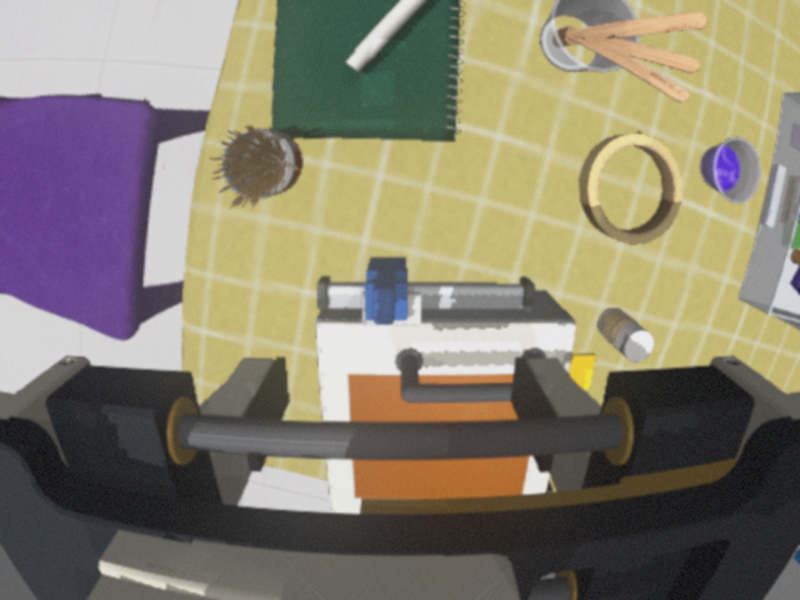

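The wrist view shows the jaw at (388,290) of 800x600, the handle bar at (460,390), and the yellow pointer at (582,370).

Run:
```python
from h import *
s=wshot(); k=.64
print(np.array(s["tool_from_camera"]).round(3).tolist())
for n,q,z in(("jaw rectangle top",(372,268),.144),("",(405,268),.144),("bl",(374,320),.144),("br",(405,320),.144),("top edge",(372,258),.144),("top edge low",(388,258),.10),("postR",(408,358),.135),("postL",(532,358),.135),("railL",(323,290),.07),("flapFR",(318,323),.088),("flapFL",(574,323),.088)):
    print(n,bf(wz(s,np.array(q)*k,z)))
x=s["color"][155:240,200:350,::-1]; cv2.imwrite("pics/w2.png",cv2.resize(x,None,fx=5,fy=5,interpolation=cv2.INTER_CUBIC))
```

```text
[[-0.001, -0.953, -0.305, 0.083], [1.0, -0.001, -0.001, -0.0], [0.001, -0.305, 0.953, -0.14], [0.0, 0.0, 0.0, 1.0]]
jaw rectangle top [[-0.2328 -0.0543  0.059 ]]
 [[-0.2328 -0.0366  0.059 ]]
bl [[-0.2031 -0.0537  0.059 ]]
br [[-0.2031 -0.0365  0.059 ]]
top edge [[-0.2383 -0.0542  0.059 ]]
top edge low [[-0.2284 -0.0468  0.015 ]]
postR [[-0.1758 -0.0345  0.05  ]]
postL [[-0.1747  0.0413  0.05  ]]
railL [[-0.1986 -0.0943 -0.015 ]]
flapFR [[-0.1801 -0.096   0.003 ]]
flapFL [[-0.1795  0.0858  0.003 ]]
```

View pics/w2.png

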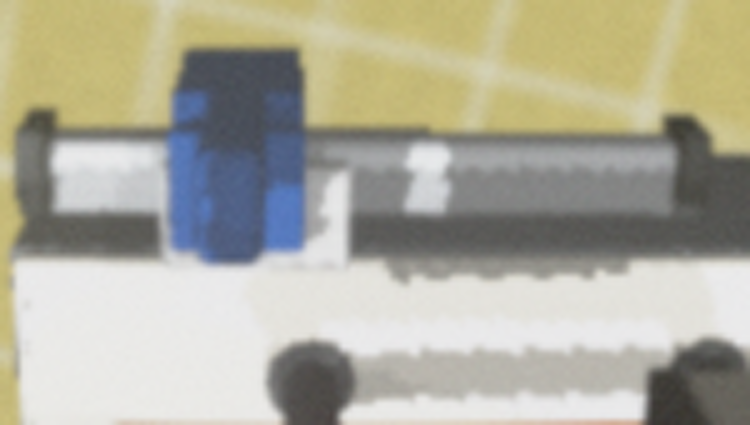

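The crop shows the fin's top face centred near (235,205), about 7 mm to the right (-y) of the TCP. I'll correct for that, then go down and grip.

```bash
python3 -m handwheel '[[1,0.08,-0.3,0,0,0,0],[1,0,0,0.95,0,0,0],[1,0,0,0.95,0,0,0],[1,0,0,0.95,0,0,0],[1,0,0,0.95,0,0,0]]'
python3 -m handwheel '[[1,0,0,0.95,0,0,0],[-1,0,0,0,0,0,0],[-1,0,0,0,0,0,0],[-1,0,0,0,0,0,0],[-1,0,0,0,0,0,0]]'
python3 -m handwheel '[[-1,0,0,0,0,0,0],[-1,0,0,0,0,0,0],[-1,0,0,0,0,0,0]]'
```

```text
clock: 3.28
tool_pos: [0.4707, -0.238, 0.1497]
orientation: [-180.0, 0.0, -166.6]
force: [-0.2, -0.4, 0.5]
opening: 0.0876
gripper_force: 0.0
clock: 3.9
tool_pos: [0.4713, -0.2372, 0.1274]
orientation: [-180.0, 0.1, -166.6]
force: [0.4, 0.2, 0.4]
opening: 0.0533
gripper_force: 0.0
clock: 4.28
tool_pos: [0.4709, -0.2371, 0.1267]
orientation: [-180.0, 0.0, -166.6]
force: [0.5, -0.1, -0.1]
opening: 0.0229
gripper_force: 0.0
```

```bash
python3 -m handwheel '[[-1,0,0,0,0,0,0],[-1,0,0,0,0,0,0],[-1,0,0,0,0,0,0]]'
python3 -m handwheel '[[-1,0,-0.3,0,0,0,0],[-1,0,-0.3,0,0,0,0],[-1,0,-0.3,0,0,0,0],[-1,0,-0.3,0,0,0,0],[-1,0,-0.3,0,0,0,0]]'
```

```text
clock: 4.65
tool_pos: [0.4709, -0.2372, 0.1266]
orientation: [-180.0, 0.0, -166.6]
force: [0.4, -0.0, -0.2]
opening: 0.0117
gripper_force: 30.0
clock: 5.28
tool_pos: [0.4796, -0.2742, 0.1266]
orientation: [180.0, -0.0, -166.6]
force: [-0.7, 0.6, 1.9]
opening: 0.0116
gripper_force: 30.0
```

Gripped at 11.7 mm and about 38 mm travelled so far; now to the end stop.

```bash
python3 -m handwheel '[[-1,0,-0.15,0,0,0,0],[-1,0,-0.1,0,0,0,0],[-1,0,-0.04,0,0,0,0],[-1,0,0,0,0,0,0]]'
```

```text
clock: 5.78
tool_pos: [0.4808, -0.2793, 0.1266]
orientation: [179.9, -0.0, -166.6]
force: [-3.6, 9.4, 6.9]
opening: 0.0122
gripper_force: 30.0
```

```bash
python3 -m handwheel '[[1,0,0,0,0,0,0],[1,0,0,0,0,0,0],[1,0,0,0,0,0,0],[1,0,0,-0.4,0,0,0],[1,0,0,-1,0,0,0]]'
python3 -m handwheel '[[1,0,0,-1,0,0,0],[1,0,0,-1,0,0,0],[1,0,0,-1,0,0,0],[1,0,0,0,0,0,0]]'
python3 - <<'E'
from h import *
s=wshot(); print(get_obs()["joint_pos"],bf(s["p"]))
p=pts(mask(s,(100,120,50),(125,255,255)),[180,100,330,260]); print("blue",p.mean(0),len(p), bf(wz(s,p.mean(0),.13)))
cv2.imwrite("pics/w3.png",cv2.resize(s["color"][:,:,::-1],(800,600),interpolation=cv2.INTER_CUBIC))
E
```

```text
clock: 6.4
tool_pos: [0.4807, -0.2806, 0.1615]
orientation: [179.9, -0.1, -166.6]
force: [-0.0, -0.6, -0.0]
opening: 0.0561
gripper_force: 0.0
clock: 6.9
tool_pos: [0.4824, -0.2812, 0.2395]
orientation: [-179.9, 0.2, -166.6]
force: [-0.1, 0.1, -0.8]
opening: 0.0871
gripper_force: 0.0
[-1.01173205e+01  9.74482982e+00 -1.50584317e+01  6.20226047e-03
 -6.50492835e+01 -6.64551282e+01] [[-0.2097 -0.0919  0.1545]]
blue [255.26984127 194.83068783] 189 [[-0.2098 -0.093   0.045 ]]
```

View pics/w3.png

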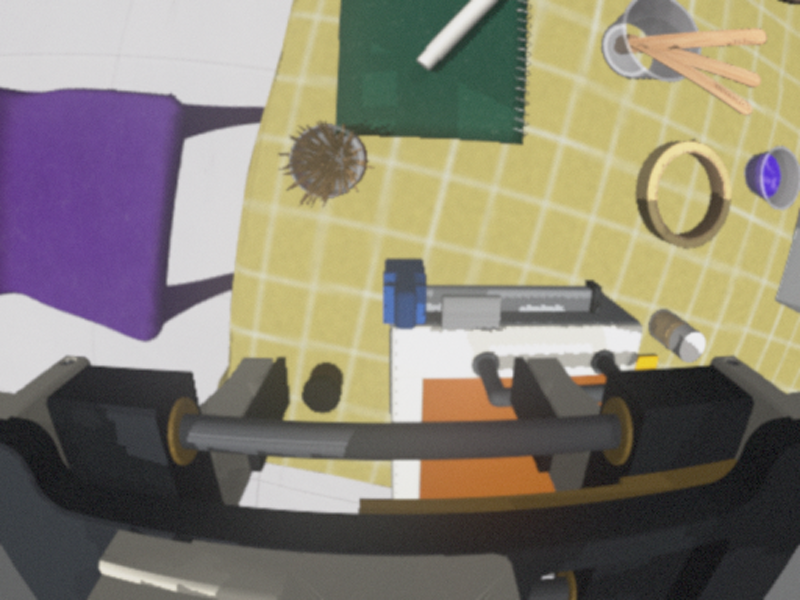

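The jaw is at the end stop, clear of the tongue (tongue at (472,310)). The handle's post bases are at (485,362) and (605,362), with the bar in shade at (500,395).

```bash
python3 - <<'E'
from h import *
s=wshot(); k=.64
for q,z in(((485,362),.088),((605,362),.088),((497,397),.137),((590,392),.137)): print(bf(wz(s,np.array(q)*k,z)))
E
python3 -m handwheel '[[1,0,0,0,0,0,-1],[1,0,0,0,0,0,-1],[1,0,0,0,0,0,-1],[1,0,0,0,0,0,-1],[1,0,0,0,0,0,-1]]' >/dev/null
python3 -m handwheel '[[1,0,0,0,0,0,-1],[1,0,0,0,0,0,-1],[1,0,0,0,0,0,-1],[1,0,0,0,0,0,-1],[1,0,0,0,0,0,-1]]' >/dev/null
python3 -m handwheel '[[1,0,0,0,0,0,-1],[1,0,0,0,0,0,-1],[1,0,0,0,0,0,-1],[1,0,0,0,0,0,-1],[1,0,0,0,0,0,-1]]'
python3 -m handwheel '[[1,0,0,0,0,0,0]]'
```

```text
[[-0.1546 -0.0324  0.003 ]]
[[-0.1518  0.0602  0.003 ]]
[[-0.1544 -0.0331  0.052 ]]
[[-0.1551  0.0279  0.052 ]]
clock: 8.88
tool_pos: [0.4808, -0.2805, 0.2356]
orientation: [179.9, 0.1, -76.4]
force: [0.5, 0.0, -0.1]
opening: 0.0877
gripper_force: 0.0
clock: 9.0
tool_pos: [0.4809, -0.2805, 0.2358]
orientation: [179.9, 0.0, -76.6]
force: [1.1, -0.8, 0.3]
opening: 0.0876
gripper_force: 0.0
```

```bash
python3 -m handwheel '[[1,-0.84,-0.45,0,0,0,0],[1,-0.84,-0.45,0,0,0,0],[1,-0.84,-0.45,0,0,0,0],[1,-0.84,-0.45,0,0,0,0],[1,-0.84,-0.45,0,0,0,0]]'
python3 -m handwheel '[[1,0,0,0.82,0,0,0],[1,0,0,0.82,0,0,0],[1,0,0,0.82,0,0,0],[1,0,0,0.82,0,0,0],[1,0,0,0.82,0,0,0]]'
python3 -m handwheel '[[-1,0,0,0,0,0,0],[-1,0,0,0,0,0,0],[-1,0,0,0,0,0,0],[-1,0,0,0,0,0,0],[-1,0,0,0,0,0,0]]'
python3 -m handwheel '[[-1,0,0,0,0,0,0],[-1,0,0,0,0,0,0],[-1,0,0,0,0,0,0],[-1,0,0,0,0,0,0],[-1,0,0,0,0,0,0]]'
```

```text
clock: 9.62
tool_pos: [0.5115, -0.1647, 0.2362]
orientation: [180.0, 0.0, -76.7]
force: [0.1, -0.2, -0.3]
opening: 0.0879
gripper_force: 0.0
clock: 10.25
tool_pos: [0.5113, -0.1654, 0.1331]
orientation: [180.0, 0.0, -76.7]
force: [-0.0, -0.4, 0.4]
opening: 0.0876
gripper_force: 0.0
clock: 10.88
tool_pos: [0.5118, -0.1654, 0.1345]
orientation: [-180.0, -0.0, -76.6]
force: [-0.6, 0.9, -1.0]
opening: 0.0429
gripper_force: 0.0
clock: 11.5
tool_pos: [0.514, -0.1649, 0.1343]
orientation: [-179.8, -0.0, -76.5]
force: [7.3, 1.8, -4.8]
opening: 0.0107
gripper_force: 30.0
```

Run:
```python
import numpy as np
a=np.radians(np.arange(0,61,4)+18.2); u=-.16*np.cos(a); z=.16*np.sin(a)
print(np.c_[np.arange(4,61,4),-np.diff(u)*40,-np.diff(z)*40].round(2).tolist(), z.round(4)+.085)
```

```text
[[4.0, -0.15, -0.42], [8.0, -0.18, -0.41], [12.0, -0.21, -0.39], [16.0, -0.24, -0.38], [20.0, -0.26, -0.36], [24.0, -0.29, -0.34], [28.0, -0.31, -0.32], [32.0, -0.33, -0.3], [36.0, -0.35, -0.27], [40.0, -0.37, -0.25], [44.0, -0.39, -0.22], [48.0, -0.4, -0.19], [52.0, -0.41, -0.17], [56.0, -0.43, -0.14], [60.0, -0.43, -0.11]] [0.135  0.1455 0.1556 0.1655 0.1749 0.1839 0.1925 0.2005 0.2079 0.2148
 0.221  0.2265 0.2314 0.2355 0.239  0.2416]
```

```bash
python3 -m handwheel '[[-1,0,-0.1,0,0,0,0],[-1,0,-0.15,-0.42,0,0,0],[-1,0,-0.18,-0.41,0,0,0],[-1,0,-0.21,-0.39,0,0,0],[-1,0,-0.24,-0.38,0,0,0]]'
python3 -m handwheel '[[-1,0,-0.26,-0.36,0,0,0],[-1,0,-0.29,-0.34,0,0,0],[-1,0,-0.31,-0.32,0,0,0],[-1,0,-0.33,-0.3,0,0,0],[-1,0,-0.35,-0.27,0,0,0]]'
```

```text
clock: 12.12
tool_pos: [0.5327, -0.1605, 0.1747]
orientation: [179.9, 0.0, -76.6]
force: [0.7, -3.4, -4.0]
opening: 0.0113
gripper_force: 30.0
clock: 12.75
tool_pos: [0.5685, -0.1521, 0.2152]
orientation: [179.7, -0.0, -76.6]
force: [-10.6, -2.8, 7.8]
opening: 0.0112
gripper_force: 30.0
```

```bash
python3 -m handwheel '[[-1,0,-0.33,-0.28,0,0,0],[-1,0,-0.37,-0.24,0,0,0],[-1,0,-0.4,-0.19,0,0,0],[-1,0,-0.41,-0.17,0,0,0],[-1,0,-0.43,-0.14,0,0,0]]'
python3 -m handwheel '[[-1,0,-0.2,-0.06,0,0,0],[-1,0,0,0,0,0,0],[-1,0,0,0,0,0,0]]'
python3 - <<'E'
from h import *
S=snapshot("side");T=snapshot("top"); p=get_obs()["tool_pos"]; b=bf(p)[0]; print(b,"phi",np.degrees(np.arctan2(b[2],-b[0]))-18.2)
h=cv2.cvtColor(S["color"],cv2.COLOR_RGB2HSV)
x=S["color"][110:220,210:340,::-1]; y=T["color"][150:260,240:340,::-1]
cv2.imwrite("pics/s4.png",np.hstack([cv2.resize(x,None,fx=5,fy=5,interpolation=cv2.INTER_NEAREST)]))
E
```

```text
clock: 13.38
tool_pos: [0.6177, -0.1406, 0.2412]
orientation: [180.0, -0.1, -76.6]
force: [-3.6, -3.1, 5.0]
opening: 0.0107
gripper_force: 30.0
clock: 13.75
tool_pos: [0.6228, -0.1395, 0.2424]
orientation: [-179.9, -0.1, -76.6]
force: [-4.3, -3.7, 6.3]
opening: 0.0111
gripper_force: 30.0
[-0.0403  0.0134  0.1574] phi 57.43875037152556
```

View pics/s4.png

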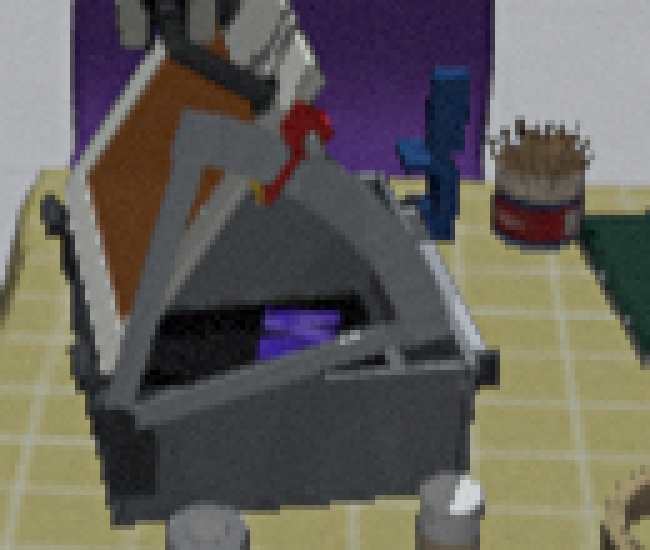

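The side crop shows the flap raised, with the yellow pointer's inner end at (258,190), right beside the needle tip at (270,195). Both castings are visible and the jaw is clear. Next I compute both angles.

Run:
```python
from h import *
S=snapshot("side");T=snapshot("top")
# needle tip triangulated from side + top (initial-view pixels, index has not moved)
o1,d1=ray(S,[210+270/5-.4,110+195/5-.4]);o2,d2=ray(T,[240+75/4-.4,140+198/4-.4]);d1,d2=d1[0],d2[0]
a=np.linalg.lstsq(np.c_[d1,-d2],o2-o1,rcond=None)[0];A=o1+a[0]*d1;B=o2+a[1]*d2
b=bf((A+B)/2)[0];print("tip",b,np.linalg.norm(A-B),np.degrees(np.arctan2(b[2],-b[0])))
H2=H-.003*V
def pol(uv,y):
    P=onplane(S,uv,V,V@H2+y)-H2; a=P@U; return np.c_[np.hypot(a,P[:,2]),np.degrees(np.arctan2(P[:,2],-a))].round(3).tolist()
C=lambda x,y:[210+x/5-.4,110+y/5-.4]
for y in(.112,.115,.12,.125): print("needle",y,pol([C(270,195),C(285,172),C(298,150)],y))
m=mask(S,(18,110,70),(32,255,255)); p=pts(m,[255,140,272,155]); print(p.tolist())
for y in(.095,.10,.105,.11): print("yellow",y,pol([C(258,190)],y))
y=T["color"][150:240,230:380,::-1]; cv2.imwrite("pics/t4.png",cv2.resize(y,None,fx=5,fy=5,interpolation=cv2.INTER_NEAREST))
```

```text
tip [-0.0678  0.1263  0.1203] 0.002115251259441342 60.59478250870616
needle 0.112 [[0.131, 57.492], [0.143, 57.663], [0.155, 57.993]]
needle 0.115 [[0.132, 58.139], [0.144, 58.253], [0.156, 58.536]]
needle 0.12 [[0.134, 59.192], [0.146, 59.215], [0.158, 59.424]]
needle 0.125 [[0.136, 60.213], [0.148, 60.153], [0.159, 60.292]]
[[260, 146], [260, 147], [261, 147], [261, 148], [262, 148], [261, 149]]
yellow 0.095 [[0.124, 56.453]]
yellow 0.1 [[0.126, 57.58]]
yellow 0.105 [[0.128, 58.673]]
yellow 0.11 [[0.13, 59.733]]
```

View pics/t4.png

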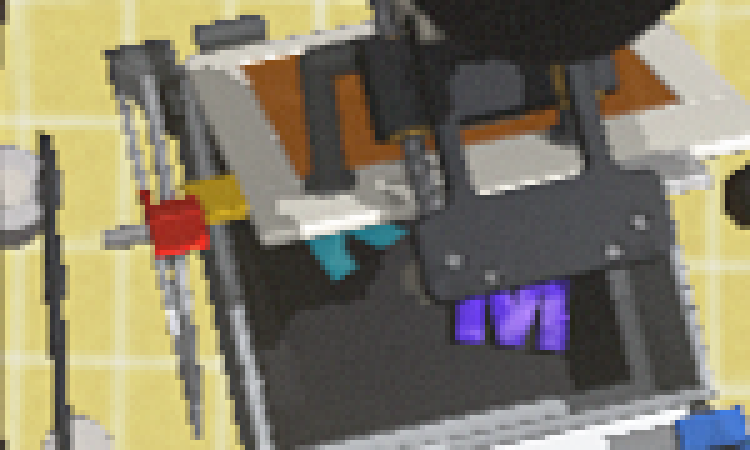

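The top crop shows the pointer at (215,198) running into the index at (178,225). By my estimates the flap is at 57.4 to 58.5° and the index at 58 to 60°. I'll raise it about 1°, settle and hand in.

```bash
python3 -m handwheel '[[-1,0,-0.1,-0.03,0,0,0],[-1,0,0,0,0,0,0],[-1,0,0,0,0,0,0],[-1,0,0,0,0,0,0],[-1,0,0,0,0,0,0]]'
python3 - <<'E'
from h import *
b=bf(get_obs()["tool_pos"])[0]; print(b,np.degrees(np.arctan2(b[2],-b[0]))-18.2); print(close_job())
E
```

```text
clock: 14.58
tool_pos: [0.6252, -0.1389, 0.2429]
orientation: [-179.9, -0.1, -76.6]
force: [-2.8, -4.4, 5.3]
opening: 0.0108
gripper_force: 30.0
[-0.0379  0.0135  0.1579] 58.3028943323326
the job is handed in; nothing more can be done
None
```

I slid the jaw to its end stop and handed in with the flap held at about 58.3° in the gripper; I put the red index at 58–60°, inside the 3.4° tolerance. The hand-in returned no verdict, and I did not re-measure the index, jars and vials at the end.

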